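# Lock a jar in the capping fixture and screw its lid tight

### The arm

A 6-joint arm with a two-finger parallel gripper is mounted at the origin on a cart in front of the work surface, level with it; the furniture and walls round the work are solid. World frame = base frame: x ahead of the robot, y to its left, z up, the work surface at z = 0. Lengths are in mm, angles in rad, forces in N, time in s.
With the tool pointing down it reaches from about 350 to 875 mm from the base axis. Payload 4.2 kg.
Tool frame: the origin (TCP) lies at the very end of the fingers, on their centre line; the grasp point (between the pads) lies 19 mm behind it; z points along the fingers, y is the direction in which the jaws open and shut (so a half turn about z gives the same grasp; the last joint's range is limited). The gripper opens to 85 mm and grips with 20 to 120 N. Pads are 22 mm wide; open, the fingers measure 114 mm over their backs; the gripper's body (76 mm by 85 mm) begins 54 mm behind the grasp point. The pads swing forward as they close: fully open they stand 13 mm farther back than shut.
Start: joints at [1.507, 0.385, 0.008, 0, -1.194, -0.259], TCP at [198.232, 592.708, 231.312] pointing down, gripper open.
Joint ranges: [-3.14, 3.14], [-1.21, 2.06], [-1.07, 1.41], [-3.16, 2.05], [-2.99, -0.16], [-3.1, 3.1]. Speed limits (rad/s): [2.79, 2.79, 3.14, 3.14, 3.14, 3.14].

### API

Orientations are given as a unit quaternion [x, y, z, w].
In Python, from bench import arm gives the robot as it stands.
- The arm moves only by the tool apply_moves, never from a script. Its argument "plan" is one flat list of numbers, 5 for each row, row after row: the gripper's target within -1 to 1 (shut at 1, half-way at 0, fully open at -1), then the shift along the world's x, y, z in m, then the turn about the world's z in degrees. A call has 1 to 8 rows; each row is the pose to reach, as a shift and turn from the pose commanded when the call began; what a row does not reach only later rows make up. A row lasts 1/12 s, in which the tool goes at most 41.7 mm and 7.16 degrees, less where a joint would pass 70% of its speed; a pose out of reach is approached as far as the arm can. A call with a gripper value outside its range is refused whole. The fingers move at their own pace and stop on an object; the grip force is fixed at half the most. Time passes only in rows, so rows that repeat a pose let the fingers close. It gives the time, the measured TCP pose, the force and the opening at its end, in the units of the state.
- arm.read_state(): the state, without advancing time (a new reading comes with each control period).
- arm.get_image(name): name is "scene" or "top"; returns a dict with "color" (480x640x3 uint8, red, green, blue), "range_z" (480x640 float32, mm along the optical axis (not along the pixel's ray), 0 where there is no reading), "camera_matrix" (3x3 intrinsics, pixels), "camera_from_world" (4x4, takes a point from world to camera coordinates). Camera axes: x right, y down, z forward; pixel columns grow to the right and rows downward; lengths in mm; the calibration is good to about 2 mm. A picture is of the moment at which its call begins.
- arm.job_done(): hands the job in, once; it reports no verdict.
The state is a dict: "clock": time; "joints": joint angles; "joint_vel": joint speeds; "joint_efforts": joint torques, N m; "position": TCP position; "ee_rot": TCP orientation; "contact_force": force on the tool from outside, world axes, zero at the start; "wrist_torque": the same for the moment, N m; "gripper_width": finger opening in mm.
Only numpy, scipy, OpenCV 4.12 (cv2) and the standard library are available. Lean on these libraries where they do the work, as an engineer would, in place of code of your own. Each camera call takes 0.05 s, during which the arm holds its last target.

### The job

Close the white jar for its leak test. First throw the handle of the capping fixture's toggle clamp right over, past its dead centre, so that the jar is locked in the V and cannot spin; then screw the jar's lid clockwise, as seen from above, until the seal is squeezed and the lid is firmly tight. Leave the jar upright and clamped, and do not push the hex key stand or the timer box about.

Things in the scene. Friction and masses are not known exactly. Their poses are not given: they have to be found in the camera images.
- fixture: Metal fixture on a grey plate (96x200x10 mm) screwed to the bench, beyond the left edge (x 0.29, y 0.18) of the upright peg panel between robot and bench. Origin: at bench level, on the axis of a jar home in the V. +y points to the V block (to 80 mm above the bench, rear face at y +66 mm), -y to the push-pull toggle clamp (y -63 to -110 mm, 67 mm high, 32 mm wide), z up.
- clamp_pivot (a point): Axis of the clamp handle, 98 mm from the fixture's origin along its -y, 56 mm above the bench; the axis runs along the fixture's x.
- clamp_handle (a joint): Clamp handle's angle, rad. 0: open, handle upright. It grows as the handle swings away from the jar (to the fixture's -y) and down. Dead centre 0.90; locked on its stop at 1.07, when the handle slopes back, 30 degrees above level. It drives the foot 11 mm toward the jar; before dead centre the foot squeezes the jar and the handle resists with about 5 N at the grip, then it snaps over.
- handle_grip (a point): Point on the axis of the handle's round black rubber grip (18 mm thick, from 35 to 109 mm off the pivot), 70 mm from the pivot.
- clamp_foot: Round sprung rubber foot (22 mm across, 8 mm thick) on the clamp's plunger, axis 56 mm above the bench; origin at the centre of its rear face, y toward the jar. Drawn back, its face is 5 mm short of a jar that is home.
- jar: Loose white straight-sided jar, 80 mm across, 77 mm to the shoulder, about 0.5 kg, too wide to grasp. It stands on the fixture's plate between V and foot with a few mm of play. Origin at the centre of its underside, z up. Until it is clamped it spins along when the lid is turned.
- lid: Grey screw lid captive on the jar's thread: 75 mm across, 25.5 mm high, three radial blades on top (11 to 36 mm off the axis, 10 mm thick, 26 mm high). Origin on the axis at the skirt's lower edge, z up. Down 8 mm a turn; needs 0.9 to 1.6 turns. Turning takes 0.15 N m; when the seal is met it jumps to 0.25 and climbs to 0.6 N m in 0.3 rad, which is firmly tight. No mark shows it: feel it.
- lid_blade (a point): Middle of the outer end of one of the lid's three blades, 36 mm from the lid's axis, 38.5 mm above the skirt's lower edge.
- hexkey_stand: Bystander: stand with hex keys, 50x102x94 mm; origin under its centre.
- timer_box: Bystander: white box of a bench timer, 76x98x43 mm; origin under its centre.
Mind the look-alikes: they are no part of the job. Leave any red look-alike of the jar alone.

How it is judged (in metres and radians):
On the way, in this order (a step that is already met when the one before it is completed fails the run):
1. the clamp handle is past dead centre and its foot presses the jar into the V (value of joint clamp_handle above 0.97 rad and contact force between clamp_foot and jar above 15 N and horizontal distance between jar and fixture below 0.006 m and angle between jar's own z axis and vertical below 0.06 rad), for 0.2 s.
2. with the jar still clamped, the lid is screwed down until its seal is squeezed (value of joint clamp_handle above 0.97 rad and contact force between clamp_foot and jar above 15 N and z of lid in the frame of jar below 0.081 m and y of lid_blade in the frame of jar below 0 m and x of lid_blade in the frame of jar above 0.018 m), for 0.2 s.
At the end, for the whole second after the job is handed in: Handle past dead centre (joint over 0.97) with the foot pressing the jar (over 15 N); jar within 6 mm of home in the V, upright within 3.4 degrees and still; lid screwed down, its seal squeezed by at least 0.08 rad of turn beyond first touch (all of step 2 and horizontal distance between jar and fixture below 0.006 m and angle between jar's own z axis and vertical below 0.06 rad and linear speed of jar below 0.01 m/s).
It fails at once if the jar is tipped by more than 20 degrees (angle between jar's own z axis and vertical above 0.35 rad).
It fails at once if the hex key stand or the timer box is pushed more than 3 cm (distance of any of hexkey_stand, timer_box from where it was at the start of the episode above 0.03 m).
It also fails if it takes over 58 s, if anything falls off the work surface, if the arm or the gripper's body presses on something with over 40 N, if the wrist force passes 120 N, or if a joint passes its speed limit or range.

## Working session

There is one attempt and no reset: what is moved stays moved. The work goes in short steps, Python scripts to look and compute and a tool call to move; the robot and the scene stay as the last step left them, time stands still between calls to the robot, and variables do not carry over. Pictures are saved under pics/ and viewed, and the job is handed in when it is done.

Besides the shell and the picture viewer there is one more tool, called as name(argument=value, ...) on one line, values as JSON. apply_moves: Moves the arm, as the interface text tells. Its arguments: {"type":"object","properties":{"plan":{"type":"array","items":{"type":"number"}}},"required":["plan"]}

```bash
mkdir -p pics; ls; cat > h.py <<'E'
import numpy as np, cv2
from bench import arm
def shot(n,tag):
    im=arm.get_image(n); cv2.imwrite(f'pics/{tag}.png',im['color'][:,:,::-1]); np.savez(f'{tag}.npz',**im); return im
def pts(im):
    K=im['camera_matrix'];T=im['camera_from_world'];z=im['range_z'].astype(float)
    v,u=np.mgrid[0:480,0:640]
    c=np.stack([(u-K[0,2])/K[0,0]*z,(v-K[1,2])/K[1,1]*z,z],-1)
    R,t=T[:3,:3],T[:3,3]
    w=(c-t)@R; w[z==0]=np.nan; return w
def proj(im,p):
    T=im['camera_from_world'];c=T[:3,:3]@np.array(p,float)+T[:3,3];q=im['camera_matrix']@c;return q[:2]/q[2]
E
python3 - <<'E'
from h import *
for n in('scene','top'):
    im=shot(n,n+'0');print(im['camera_matrix'],im['camera_from_world'])
print(arm.read_state())
E
```

```text
pics
[[550.88669359   0.         320.36156614]
 [  0.         550.88669359 239.67543867]
 [  0.           0.           1.        ]] [[-7.94249112e-01  6.07497786e-01 -1.07139453e-02  3.02316473e+02]
 [ 4.63679189e-01  5.94635366e-01 -6.56818386e-01 -3.31407886e+02]
 [-3.92644824e-01 -5.26645253e-01 -7.53972692e-01  1.65402645e+03]
 [ 0.00000000e+00  0.00000000e+00  0.00000000e+00  1.00000000e+00]]
[[507.23507674   0.         305.51298963]
 [  0.         507.23507674 233.83847194]
 [  0.           0.           1.        ]] [[-2.50948271e-02 -9.99247694e-01 -2.95684930e-02  2.49801782e+02]
 [-9.94508114e-01  2.79601899e-02 -1.00855532e-01  5.67676522e+02]
 [ 1.01606399e-01  2.68751541e-02 -9.94461596e-01  1.09314987e+03]
 [ 0.00000000e+00  0.00000000e+00  0.00000000e+00  1.00000000e+00]]
{'clock': 0.1, 'joints': array([ 1.50659475e+00,  3.85481463e-01,  6.74635600e-03, -4.24295483e-04,
       -1.19402284e+00, -2.58599904e-01]), 'joint_vel': array([-0.00157181, -0.00060662,  0.00270476,  0.00208302,  0.00142916,
        0.00281926]), 'joint_efforts': array([-1.87767891e-04, -3.93319380e+01,  1.88927865e+01,  4.19789717e+00,
       -2.58802262e-03,  6.24924880e-06]), 'position': array([198.0857228 , 592.21610544, 230.32517163]), 'ee_rot': array([ 9.86990080e-01, -1.60778046e-01, -1.01075679e-04,  9.95317121e-04]), 'contact_force': array([-0.35061214,  0.1853731 ,  0.93327362]), 'wrist_torque': array([-0.00648713, -0.02348354, -0.02815535]), 'gripper_width': 85.1065798662522}
```

View pics/scene0.png

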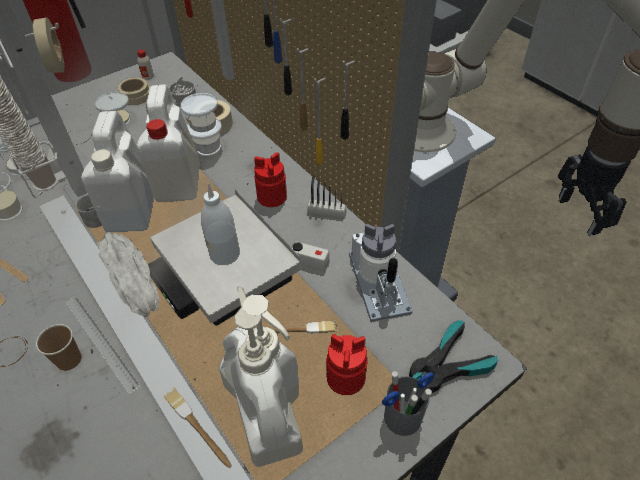

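View pics/top0.png

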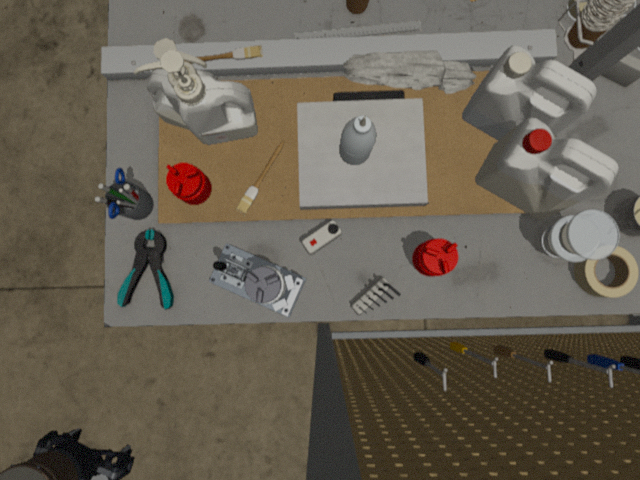

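The fixture is at about (255,280) in the top view and (380,270) in the scene view. The clamp is to the left in the top view (world +y), with the black upright grip at about (219,265). The timer box is at (320,237) and the hex stand at (375,295). I'll zoom in to measure.

```bash
python3 - <<'E'
from h import *
a=cv2.imread('pics/top0.png')[225:330,190:330];b=cv2.imread('pics/scene0.png')[210:330,330:430]
cv2.imwrite('pics/z1.png',cv2.resize(a,None,fx=5.6,fy=5.6,interpolation=cv2.INTER_CUBIC))
cv2.imwrite('pics/z2.png',cv2.resize(b,None,fx=5,fy=5,interpolation=cv2.INTER_CUBIC))
for n in('top0','scene0'):
    w=pts(np.load(n+'.npz'))
    m=(w[...,0]>250)&(w[...,0]<520)&(w[...,1]>150)&(w[...,1]<500)
    for lo,hi in((5,15),(74,84),(84,100),(100,112),(112,140),(140,190)):
        k=m&(w[...,2]>lo)&(w[...,2]<hi)
        if k.sum(): print(n,lo,hi,k.sum(),np.median(w[k],0).round(1),w[k].min(0).round(1),w[k].max(0).round(1))
E
```

```text
top0 5 15 1146 [472.5 363.9  10.4] [295.6 151.    5. ] [520.  499.9  15. ]
top0 74 84 356 [445.  276.3  79.8] [295.2 150.   74. ] [514. 408.  84.]
top0 84 100 154 [447.9 287.3  87.2] [295.  150.9  84.1] [511.6 402.8  99.9]
top0 100 112 54 [314.3 204.6 109. ] [295.2 151.5 100. ] [512.5 401.9 111.9]
top0 112 140 965 [462.4 318.4 125.5] [295.2 150.3 112.3] [514.3 406.4 140. ]
top0 140 190 421 [466.8 320.5 153.1] [294.6 150.3 140.1] [512.7 414.7 190. ]
scene0 5 15 969 [492.4 394.1   9.4] [279.5 150.4   5. ] [520.  490.7  14.9]
scene0 74 84 278 [481.4 316.2  78.8] [277.3 150.4  74. ] [519.  418.9  84. ]
scene0 84 100 348 [470.9 329.3  88.4] [276.  150.5  84. ] [513.  418.3  99.9]
scene0 100 112 229 [474.5 331.2 106.3] [276.8 150.9 100.1] [515.8 419.1 112. ]
scene0 112 140 975 [464.5 325.1 124.1] [277.4 151.1 112.1] [515.6 419.8 140. ]
scene0 140 190 725 [314.3 222.3 154.9] [274.9 150.3 140. ] [516.1 420.4 190. ]
```

View pics/z1.png

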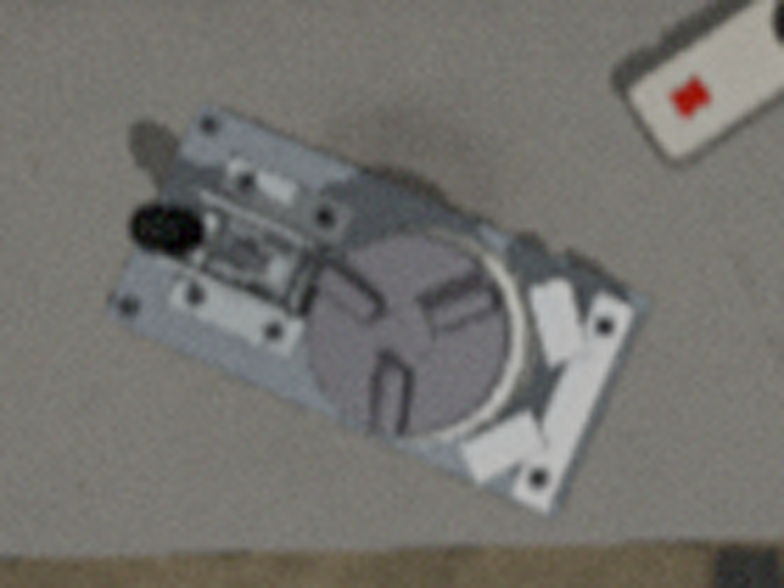

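View pics/z2.png

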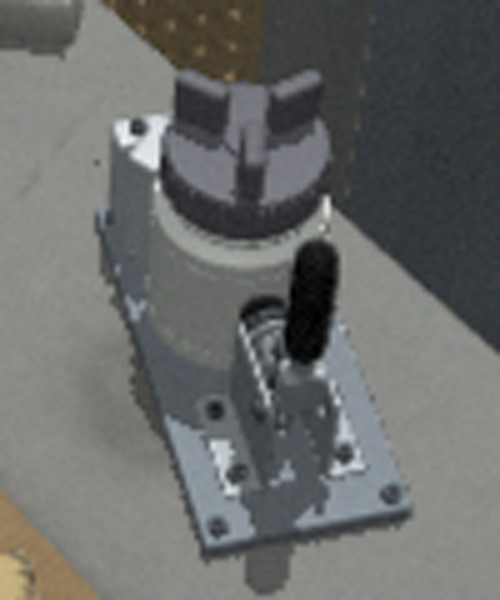

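```bash
cat >> h.py <<'E'
def cast(im,u,v,z):
    K=im['camera_matrix'];T=im['camera_from_world'];R,t=T[:3,:3],T[:3,3]
    d=R.T@np.linalg.inv(K)@np.array([u,v,1.]);c=-R.T@t
    return c+d*(z-c[2])/d[2]
E
python3 - <<'E'
from h import *
im=dict(np.load('top0.npz'))
c=[cast(im,190+(u+.5)/5.6-.5,225+(v+.5)/5.6-.5,10) for u,v in((212,108),(112,305),(548,512),(645,300))]
for p in c: print(p.round(1))
C=np.mean(c,0);print('centre',C, [np.linalg.norm(c[i]-c[(i+1)%4]).round(1) for i in range(4)])
ey=(c[2]+c[3]-c[0]-c[1])[:2];ey/=np.linalg.norm(ey);print('ey',ey,np.degrees(np.arctan2(ey[1],ey[0])))
for n in('top0','scene0'):
    I=dict(np.load(n+'.npz'));w=pts(I);hs=cv2.cvtColor(I['color'],cv2.COLOR_RGB2HSV)
    m=(abs(w[...,0]-C[0])<120)&(abs(w[...,1]-C[1])<120)&(w[...,0]>340)
    k=m&(w[...,2]>118)&(w[...,2]<132)&(hs[...,2]>50)
    p=w[k][:,:2].astype(np.float32);print(n,'lid disc z',np.median(w[k][:,2]),cv2.minEnclosingCircle(p),p.min(0),p.max(0))
    k=m&(w[...,2]>146)&(w[...,2]<165);q=w[k];print('blade top',len(q),np.median(q[:,2]))
    k=m&(hs[...,2]<45)&(w[...,2]>80);
    fx=w[k];ex=np.array([ey[1],-ey[0]]);
    L=np.stack([(fx[:,:2]-C[:2])@ex,(fx[:,:2]-C[:2])@ey,fx[:,2]],-1);s=L[:,1]<-50;print('dark grip local to plate centre',s.sum(),np.median(L[s],0),L[s].min(0),L[s].max(0))
E
```

```text
[558.5 413.   10. ]
[480.  454.2  10. ]
[393.5 280.1  10. ]
[476.5 239.4  10. ]
centre [477.13012444 346.66255328  10.        ] [np.float64(88.7), np.float64(194.4), np.float64(92.5), np.float64(191.9)]
ey [-0.43620915 -0.89984531] -115.86225901497717
top0 lid disc z 125.50595238390298 ((465.41717529296875, 322.3717041015625), 37.48586654663086) [428.9913 286.145 ] [501.89505 359.8386 ]
blade top 252 152.118921287379
dark grip local to plate centre 86 [  0.48868478 -61.2067007  160.42758739] [ -7.47907869 -71.48386494 110.98906405] [  9.21125734 -57.24516115 168.05251054]
scene0 lid disc z 123.70492496170945 ((472.59503173828125, 357.3099365234375), 69.59228515625) [430.47333 292.6003 ] [503.51056 419.79016]
blade top 206 150.53429311358093
dark grip local to plate centre 183 [ -1.6449908  -76.06689923 135.79628674] [ -7.64127442 -80.93062263  94.57811038] [  9.77310204 -65.57299908 165.45456074]
```

The lid's axis is at about (465,322), with fitted radius 37.5 and disc height 125.5. The pivot is at about (508,411), and the grip height agrees. The arm's line to the lid passes close to the peg panel's edge, so I'll measure the panel before moving.

```bash
python3 - <<'E'
from h import *
for n in('top0','scene0'):
    w=pts(np.load(n+'.npz'))
    for z in range(-50,900,50):
        k=(abs(w[...,2]-z)<25)&(w[...,0]>200)&(w[...,0]<345)&(w[...,1]>-200)&(w[...,1]<330)
        if k.sum()>3: print(n,z,k.sum(),w[k].min(0).round(),w[k].max(0).round())
E
```

```text
top0 -50 459 [ 295. -193.  -75.] [315. 219. -25.]
top0 0 577 [ 294. -198.  -25.] [329. 219.  25.]
top0 50 694 [ 294. -199.   25.] [328. 218.  75.]
top0 100 862 [ 295. -199.   75.] [329. 220. 125.]
top0 150 1052 [ 295. -200.  125.] [328. 219. 175.]
top0 200 1203 [ 294. -199.  175.] [328. 219. 225.]
top0 250 1430 [ 294. -200.  225.] [331. 220. 275.]
top0 300 1652 [ 295. -200.  275.] [330. 220. 325.]
top0 350 1932 [ 294. -199.  325.] [331. 220. 375.]
top0 400 2253 [ 294. -200.  375.] [315. 220. 425.]
top0 450 2797 [ 294. -200.  425.] [315. 220. 475.]
top0 500 3366 [ 294. -195.  475.] [315. 220. 525.]
top0 550 3949 [ 294. -164.  525.] [315. 220. 575.]
top0 600 4740 [ 293. -133.  575.] [315. 220. 625.]
top0 650 5775 [ 293. -104.  625.] [315. 220. 675.]
top0 700 5030 [293. -73. 675.] [315. 220. 725.]
top0 750 711 [313. 178. 725.] [315. 220. 754.]
scene0 -50 1126 [ 276. -199.  -75.] [318. 226. -25.]
scene0 0 1388 [ 274. -199.  -25.] [331. 226.  25.]
scene0 50 1523 [ 274. -186.   25.] [329. 225.  75.]
scene0 100 1636 [ 255. -181.   75.] [330. 226. 125.]
scene0 150 1764 [ 275. -199.  125.] [330. 226. 175.]
scene0 200 1969 [ 256. -199.  175.] [330. 227. 225.]
scene0 250 2126 [ 254. -200.  225.] [332. 226. 275.]
scene0 300 2302 [ 255. -200.  275.] [333. 226. 325.]
scene0 350 2512 [ 254. -200.  325.] [331. 226. 375.]
scene0 400 2700 [ 254. -200.  375.] [317. 225. 425.]
scene0 450 2391 [ 251. -152.  425.] [318. 226. 475.]
scene0 500 1679 [254. -14. 475.] [317. 226. 525.]
scene0 550 714 [275. 117. 525.] [317. 225. 569.]
```

The post stands at x 275–317, y up to 226, and is about 750 mm tall, so it is close to the arm's line. I'll check how the arm's links lie.

```bash
python3 - <<'E'
from h import *
im=dict(np.load('scene0.npz'));w=pts(im)
a=cv2.imread('pics/scene0.png')[0:260,400:640]
cv2.imwrite('pics/z3.png',cv2.resize(a,None,fx=2.3,fy=2.3))
for v in range(5,240,20): print(v,[tuple(w[v,u].round().astype(int)) if w[v,u,2]==w[v,u,2] else 0 for u in range(410,640,20)])
E
```

```text
5 [(np.int64(312), np.int64(193), np.int64(549)), (np.int64(290), np.int64(221), np.int64(553)), (np.int64(-1528), np.int64(-1223), np.int64(-544)), (np.int64(-1644), np.int64(-1166), np.int64(-558)), (np.int64(-70), np.int64(94), np.int64(396)), (np.int64(-80), np.int64(142), np.int64(411)), (np.int64(-2142), np.int64(-1074), np.int64(-674)), (np.int64(-1684), np.int64(-675), np.int64(-384)), (np.int64(-1688), np.int64(-566), np.int64(-345)), (np.int64(-1685), np.int64(-461), np.int64(-304)), (np.int64(64), np.int64(437), np.int64(566)), (np.int64(70), np.int64(473), np.int64(582))]
25 [(np.int64(314), np.int64(200), np.int64(514)), (np.int64(281), np.int64(220), np.int64(511)), (np.int64(-1463), np.int64(-1144), np.int64(-617)), (np.int64(-1652), np.int64(-1142), np.int64(-678)), (np.int64(-76), np.int64(103), np.int64(347)), (np.int64(-2127), np.int64(-1172), np.int64(-846)), (np.int64(-2132), np.int64(-1027), np.int64(-788)), (np.int64(-1679), np.int64(-636), np.int64(-480)), (np.int64(-1686), np.int64(-528), np.int64(-438)), (np.int64(-1674), np.int64(-417), np.int64(-389)), (np
[... 5291 characters left out ...]
, np.int64(307)), (np.int64(228), np.int64(647), np.int64(335)), (np.int64(-1258), np.int64(295), np.int64(-872))]
225 [(np.int64(109), np.int64(109), np.int64(-258)), (np.int64(26), np.int64(123), np.int64(-302)), (np.int64(-86), np.int64(122), np.int64(-378)), (np.int64(-554), np.int64(-87), np.int64(-869)), (np.int64(-634), np.int64(-33), np.int64(-877)), (np.int64(-700), np.int64(28), np.int64(-870)), (np.int64(-779), np.int64(82), np.int64(-875)), (np.int64(-838), np.int64(145), np.int64(-861)), (np.int64(-927), np.int64(196), np.int64(-877)), (np.int64(-999), np.int64(254), np.int64(-876)), (np.int64(229), np.int64(664), np.int64(298)), (np.int64(-1133), np.int64(371), np.int64(-865))]
```

View pics/z3.png

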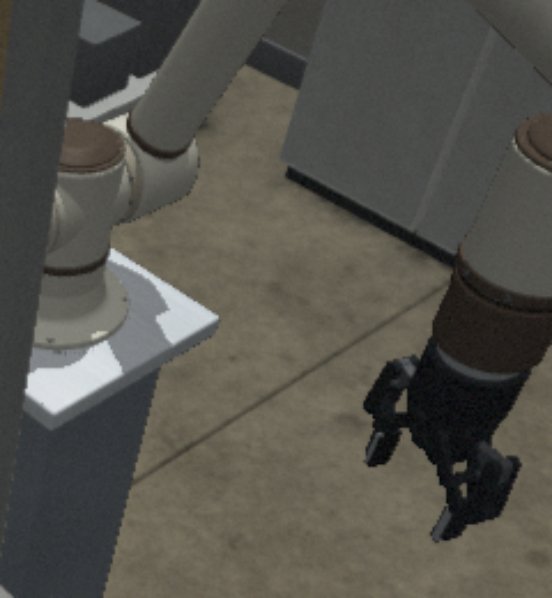

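The arm has a side offset: the forearm runs about 160 mm left of the tool line. It should therefore pass the post with roughly 25 mm to spare. Next I close the gripper and go above the gap between lid and handle.

apply_moves(plan=[1,0.035,-0.024,0,7,1,0.07,-0.048,0,14,1,0.105,-0.072,0,21,1,0.14,-0.097,0,28,1,0.175,-0.121,0,35,1,0.21,-0.146,0,42,1,0.245,-0.17,0,49,1,0.27,-0.19,0,56])

```text
clock: 0.77
position: [460.5, 408.2, 230.8]
ee_rot: [0.95, 0.311, -0.0, 0.0]
contact_force: [0.4, 0.8, -0.9]
gripper_width: 0.3
```

apply_moves(plan=[1,0.027,-0.019,0,7,1,0.027,-0.019,0,14,1,0.027,-0.019,0,21,1,0.027,-0.019,0,26.6,1,0.027,-0.019,0,26.6])

```text
clock: 1.18
position: [486.4, 390.0, 230.6]
ee_rot: [0.855, 0.519, -0.001, 0.0]
contact_force: [0.4, 0.7, 0.0]
gripper_width: 0.0
```

```bash
python3 - <<'E'
from h import *
s=arm.read_state();print(s)
im=shot('scene','s1');cv2.imwrite('pics/s1z.png',cv2.resize(cv2.imread('pics/s1.png')[80:360,260:540],None,fx=2.1,fy=2.1))
im=shot('top','t1');cv2.imwrite('pics/t1z.png',cv2.resize(cv2.imread('pics/t1.png')[180:400,150:400],None,fx=2.3,fy=2.3))
E
```

```text
{'clock': 1.1833, 'joints': array([ 9.34961854e-01,  3.83294591e-01,  4.04791701e-03, -2.50240504e-04,
       -1.19289565e+00,  1.72824964e+00]), 'joint_vel': array([ 0.01197815, -0.00184681,  0.00102758, -0.00018967, -0.00167543,
       -0.13423122]), 'joint_efforts': array([-2.32813312e-01, -3.91295922e+01,  1.88742024e+01,  4.19904694e+00,
       -2.87951290e-03,  5.71132768e-01]), 'position': array([486.4125326 , 390.04066033, 230.61348847]), 'ee_rot': array([ 8.54524454e-01,  5.19410715e-01, -6.66845622e-04,  1.47504088e-04]), 'contact_force': array([0.40625186, 0.65351019, 0.04776298]), 'wrist_torque': array([-0.01848181,  0.01979446,  0.01123751]), 'gripper_width': 0.0015744318525048805}
```

View pics/s1z.png

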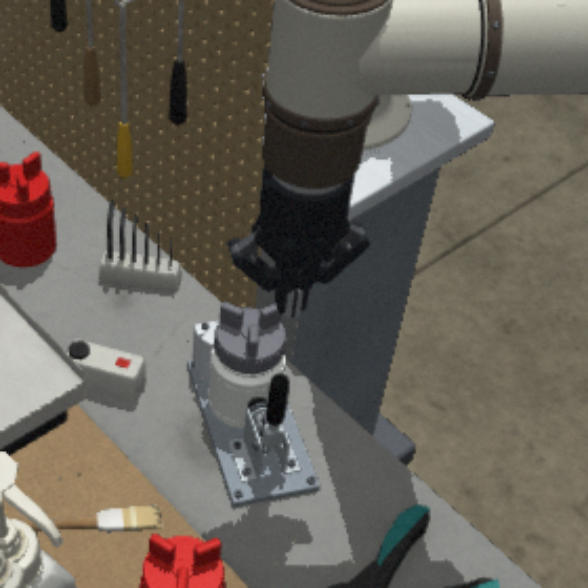

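View pics/t1z.png

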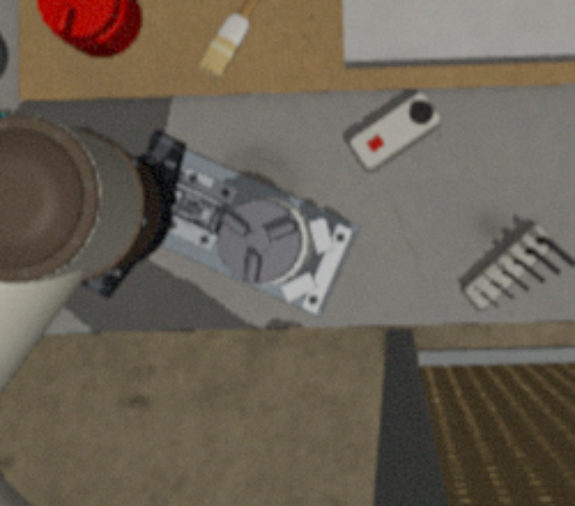

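```bash
python3 - <<'E'
from h import *
s=arm.read_state();print(s['clock'],s['position'],s['ee_rot'])
E
```

```text
1.2833 [486.16583156 390.45980544 230.85916503] [ 8.55396513e-01  5.17973560e-01 -4.33926444e-04  9.03024844e-05]
```

apply_moves(plan=[1,0.009,-0.006,-0.03,1,1,0.009,-0.006,-0.06,1,1,0.009,-0.006,-0.085,1,1,0.009,-0.006,-0.097,1,1,0.009,-0.006,-0.097,1])

```text
clock: 1.7
position: [493.4, 383.1, 130.3]
ee_rot: [0.851, 0.526, -0.004, 0.001]
contact_force: [-0.3, -0.6, -0.5]
gripper_width: -0.1
```

```bash
python3 - <<'E'
from h import *
im=shot('scene','s2');cv2.imwrite('pics/s2z.png',cv2.resize(cv2.imread('pics/s2.png')[180:340,310:450],None,fx=3.7,fy=3.7,interpolation=cv2.INTER_CUBIC))
s=arm.read_state();print(s['position'],s['contact_force'])
E
```

```text
[494.57198715 384.07537937 132.67360891] [0.49705705 0.50562474 0.57724027]
```

View pics/s2z.png

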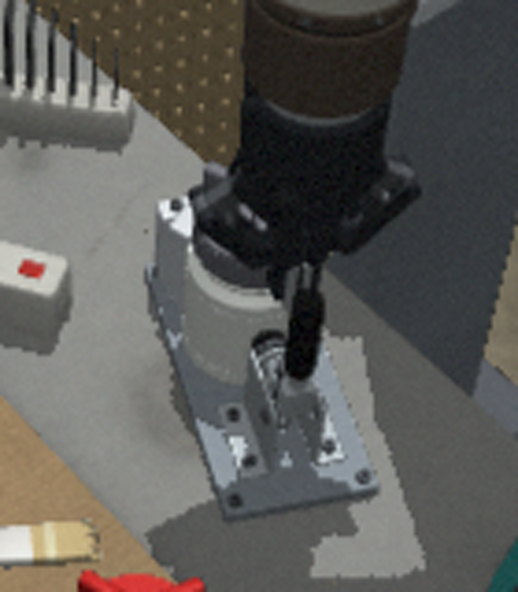

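The closed fingers stand upright behind the handle, between lid and grip. I'll push the handle over along its arc, checking the force part way.

apply_moves(plan=[1,0.0044,0.009,-0.006,0,1,0.009,0.0185,-0.006,0,1,0.0135,0.028,-0.007,0,1,0.018,0.037,-0.01,0,1,0.022,0.046,-0.014,0,1,0.026,0.054,-0.019,0])

```text
clock: 2.25
position: [521.4, 438.9, 115.9]
ee_rot: [0.85, 0.526, -0.001, 0.0]
contact_force: [-3.0, -3.8, 1.2]
gripper_width: -0.1
```

```bash
python3 - <<'E'
from h import *
im=shot('scene','s3');cv2.imwrite('pics/s3z.png',cv2.resize(cv2.imread('pics/s3.png')[180:340,310:450],None,fx=3.7,fy=3.7,interpolation=cv2.INTER_CUBIC))
s=arm.read_state();print(s['position'],s['contact_force'])
E
```

```text
[522.09167604 440.64081327 114.28293326] [ 0.81252858  1.69072289 -0.40105894]
```

View pics/s3z.png

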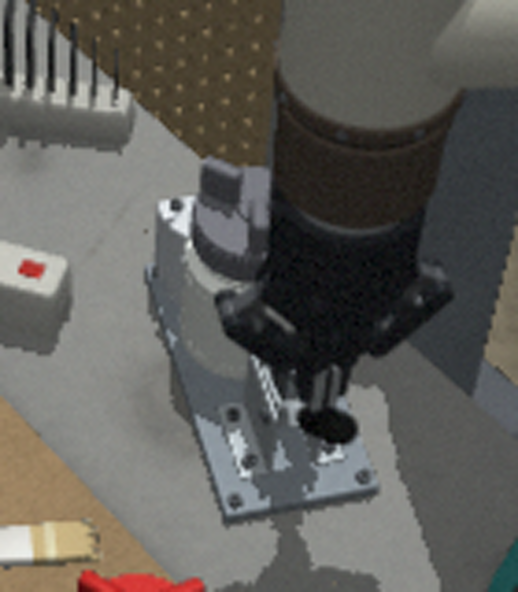

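apply_moves(plan=[1,0.0035,0.007,-0.007,0,1,0.007,0.0144,-0.015,0,1,0.008,0.0165,-0.018,0,1,0.008,0.0165,-0.018,0])

```text
clock: 2.63
position: [529.7, 454.9, 100.5]
ee_rot: [0.85, 0.527, -0.0, 0.001]
contact_force: [-5.3, -7.0, 12.9]
gripper_width: 0.1
```

```bash
python3 - <<'E'
from h import *
s=arm.read_state();print(s['position'],s['contact_force'])
E
```

```text
[529.72682706 454.93462704 100.52707111] [-5.28299623 -7.01534051 12.91810176]
```

That matches the handle on its stop: the fingertip corner works out about 10 mm off the handle axis at 1.07 rad. I'll retreat upward and look.

apply_moves(plan=[1,0.0005,0.001,-0.001,0,1,0.0,0.0,0.03,0,1,-0.004,-0.009,0.07,7,1,-0.01,-0.02,0.11,14,1,-0.02,-0.04,0.14,21,1,-0.025,-0.05,0.15,28])

```text
clock: 3.13
position: [506.2, 406.6, 254.3]
ee_rot: [0.695, 0.719, 0.006, 0.0]
contact_force: [0.1, -0.2, 1.7]
gripper_width: 0.3
```

```bash
python3 - <<'E'
from h import *
im=shot('scene','s4');cv2.imwrite('pics/s4z.png',cv2.resize(cv2.imread('pics/s4.png')[180:340,310:450],None,fx=3.7,fy=3.7,interpolation=cv2.INTER_CUBIC))
s=arm.read_state();print(s['position'],s['contact_force'],s['joints'],s['wrist_torque'])
w=pts(im);O=np.array([465.4,322.4]);u=np.array([.436,.9]);hs=cv2.cvtColor(im['color'],cv2.COLOR_RGB2HSV)
d=(w[...,:2]-O);S=d@u;X=d@np.array([-.9,.436])
k=(S>100)&(S<230)&(abs(X)<14)&(w[...,2]>70)&(w[...,2]<150)&(hs[...,2]<60)
p=np.stack([S[k],w[...,2][k]],-1);print(len(p),p.min(0),p.max(0));
top=[(s0,p[abs(p[:,0]-s0)<4][:,1].max()) for s0 in range(110,200,10) if (abs(p[:,0]-s0)<4).any()];print(np.round(top,1))
k=(w[...,2]>118)&(w[...,2]<132)&(np.hypot(*d.transpose(2,0,1))<60);print(w[k].min(0),w[k].max(0),np.median(w[k],0))
E
```

```text
[505.54624285 405.41166916 254.81908745] [-1.63286492 -1.77220941  0.96057424] [ 9.25782511e-01  4.04009218e-01  9.62735790e-02  1.55916948e-03
 -1.25038546e+00  2.25238170e+00] [-0.15390552  0.15563696  0.03557155]
175 [131.16122807  76.59445673] [193.08658813 117.7386126 ]
[[130.   89. ]
 [140.   91.8]
 [150.  100. ]
 [160.  105.8]
 [170.  111.2]
 [180.  115.2]
 [190.  115.5]]
[429.6496991  288.96847605 118.0307818 ] [502.50594271 358.65683072 131.96729701] [471.09213098 328.4477707  123.86824871]
```

View pics/s4z.png

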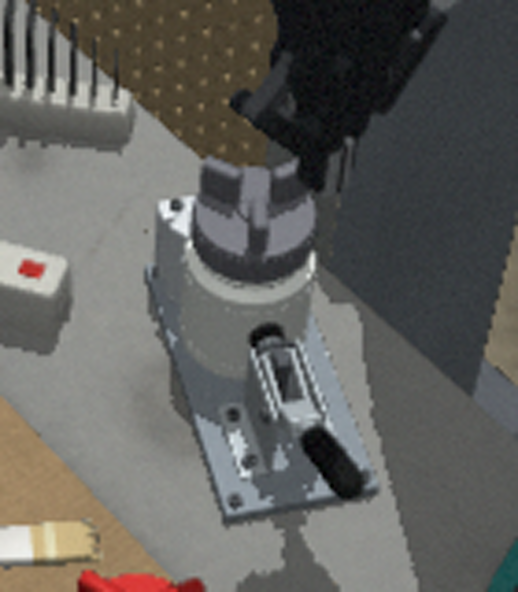

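The handle is thrown over: its top edge slopes about 28° and the foot is against the jar. Next I re-measure the lid's axis from the top view.

```bash
python3 - <<'E'
from h import *
im=shot('top','t4');cv2.imwrite('pics/t4z.png',cv2.resize(cv2.imread('pics/t4.png')[180:400,150:400],None,fx=2.3,fy=2.3))
w=pts(im);d=w[...,:2]-np.array([465.4,322.4])
k=(w[...,2]>121)&(w[...,2]<130)&(np.hypot(*d.transpose(2,0,1))<45);print(k.sum(),cv2.minEnclosingCircle(w[k][:,:2].astype(np.float32)),np.median(w[k],0))
E
```

```text
806 ((463.47271728515625, 318.2671203613281), 37.49701690673828) [461.51103899 316.15299167 125.65644727]
```

View pics/t4z.png

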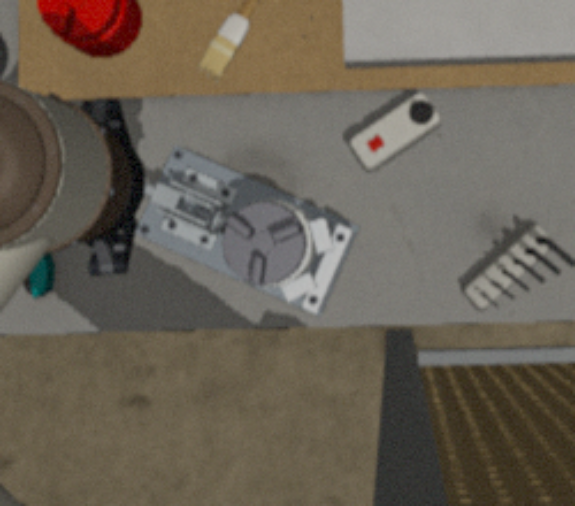

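After clamping, the lid's axis moved about 4.6 mm toward the V, to (463.5, 318.3), which is what clamping should do. I'll move over it with the gripper open, wound to the + side for a long clockwise stroke.

apply_moves(plan=[-1,-0.008,-0.016,0,7,-1,-0.018,-0.036,0,14,-1,-0.028,-0.057,-0.01,21,-1,-0.036,-0.075,-0.03,28,-1,-0.041,-0.085,-0.055,35,-1,-0.042,-0.087,-0.08,40,-1,-0.042,-0.087,-0.085,40,-1,-0.042,-0.087,-0.085,40])

```text
clock: 3.9
position: [461.8, 317.9, 159.6]
ee_rot: [0.412, 0.911, -0.002, -0.001]
contact_force: [0.3, 0.3, 0.4]
gripper_width: 85.2
```

```bash
python3 - <<'E'
from h import *
im=shot('scene','s5');cv2.imwrite('pics/s5z.png',cv2.resize(cv2.imread('pics/s5.png')[150:340,300:460],None,fx=3.1,fy=3.1,interpolation=cv2.INTER_CUBIC))
s=arm.read_state();print(s)
E
```

```text
{'clock': 3.95, 'joints': array([ 8.91882555e-01,  3.39844129e-01, -2.48629666e-01,  6.13229956e-04,
       -9.83640248e-01,  2.97173587e+00]), 'joint_vel': array([ 0.00088937, -0.02602412,  0.04339604,  0.00922422, -0.00468589,
        0.01436849]), 'joint_efforts': array([-1.27648213e-01, -3.39714217e+01,  1.58431506e+01,  3.51114929e+00,
       -1.98131095e-02, -2.35719581e-04]), 'position': array([462.83096337, 318.8937205 , 161.43539024]), 'ee_rot': array([ 4.11605613e-01,  9.11361794e-01, -7.01875354e-04,  8.10372638e-05]), 'contact_force': array([-0.38699086,  0.16026772,  0.01529997]), 'wrist_torque': array([-0.00074734, -0.10421252, -0.01604428]), 'gripper_width': 85.48090213758684}
```

View pics/s5z.png

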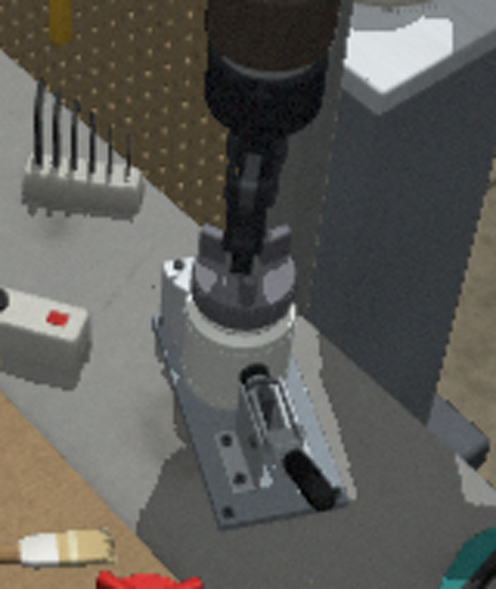

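```bash
python3 - <<'E'
from h import *
for n in('s5',):
    im=dict(np.load(n+'.npz'));w=pts(im);hs=cv2.cvtColor(im['color'],cv2.COLOR_RGB2HSV)
    s=arm.read_state();P=s['position'];q=s['ee_rot'];j=np.array([2*q[0]*q[1],2*q[1]**2-1]);print(P,j)
    d=w[...,:2]-P[:2];a=d@j;b=d@np.array([-j[1],j[0]])
    k=(abs(a)>38)&(abs(a)<70)&(abs(b)<20)&(w[...,2]>130)&(w[...,2]<250)
    A=np.stack([a[k],b[k],w[...,2][k]],-1)
    for z in range(130,250,8):
        r=A[(A[:,2]>=z)&(A[:,2]<z+8)]
        if len(r): print(z,len(r),r.min(0).round(),r.max(0).round())
im=shot('top','t5');cv2.imwrite('pics/t5z.png',cv2.resize(cv2.imread('pics/t5.png')[180:400,150:400],None,fx=2.3,fy=2.3))
E
```

```text
[462.83096337 318.8937205  161.43539024] [0.75024326 0.66116064]
130 1 [ 38.   4. 134.] [ 38.   4. 134.]
138 3 [ 38.   3. 139.] [ 40.   5. 144.]
170 10 [-41.  -8. 170.] [ 54.  12. 178.]
178 27 [-41.  -9. 178.] [ 58.  12. 186.]
186 24 [ 48.  -9. 186.] [ 58.  12. 194.]
194 14 [ 52.  -7. 195.] [ 58.   8. 201.]
210 2 [ 44.  13. 215.] [ 51.  14. 217.]
218 14 [ 48.  -6. 220.] [ 70.  14. 226.]
226 24 [ 39. -15. 226.] [ 70.  13. 233.]
234 18 [ 38. -16. 234.] [ 70.  17. 242.]
242 13 [ 38.  -8. 243.] [ 70.  18. 250.]
```

View pics/t5z.png

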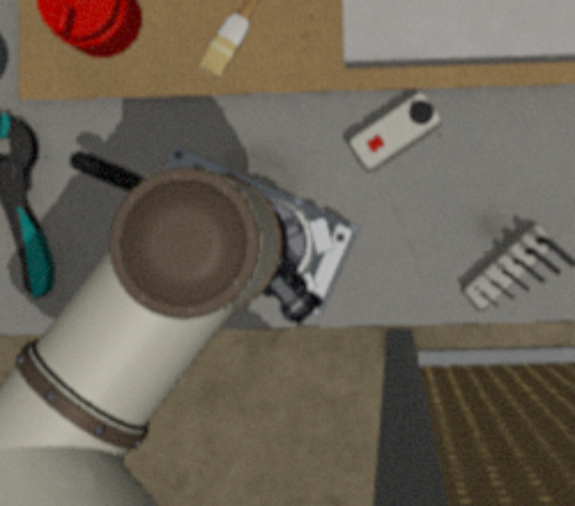

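The open fingertips sit about 12 mm behind the TCP, as specified. I'll lower around the skirt with the TCP at about z 92, so the tips are at about 104.

apply_moves(plan=[-1,0.0005,-0.0005,-0.02,0,-1,0.0005,-0.0005,-0.04,0,-1,0.0005,-0.0005,-0.055,0,-1,0.0005,-0.0005,-0.062,0,-1,0.0005,-0.0005,-0.068,0,-1,0.0005,-0.0005,-0.068,0])

```text
clock: 4.5
position: [463.1, 318.2, 94.2]
ee_rot: [0.411, 0.912, 0.0, 0.0]
contact_force: [-0.6, -0.1, -0.3]
gripper_width: 85.5
```

```bash
python3 - <<'E'
from h import *
im=shot('scene','s6');cv2.imwrite('pics/s6z.png',cv2.resize(cv2.imread('pics/s6.png')[170:340,300:460],None,fx=3.4,fy=3.4,interpolation=cv2.INTER_CUBIC))
s=arm.read_state();print(s['position'],s['contact_force'],s['wrist_torque'])
E
```

```text
[463.39225049 318.31112873  94.88772955] [-0.68242916  0.56897115  0.00943046] [ 0.03940172  0.0064596  -0.01219764]
```

View pics/s6z.png

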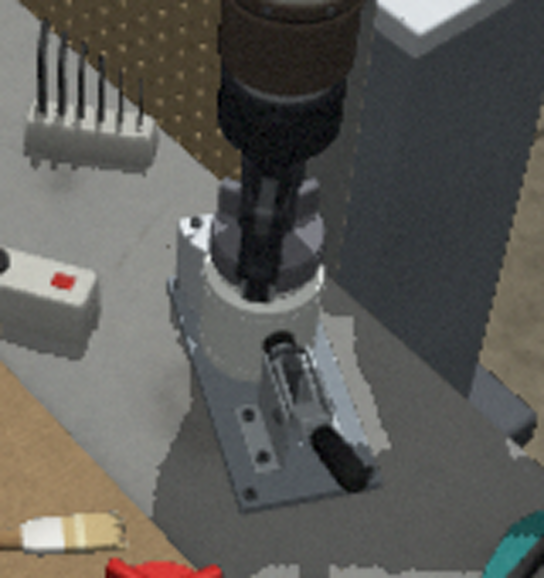

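apply_moves(plan=[1,0,0,0,0,1,0,0,0,0,1,0,0,0,0,1,0,0,0,0,1,0,0,0,0])

```text
clock: 4.97
position: [463.5, 318.4, 95.9]
ee_rot: [0.41, 0.912, 0.001, 0.001]
contact_force: [-1.2, 0.5, 6.6]
gripper_width: 72.9
```

```bash
python3 - <<'E'
from h import *
s=arm.read_state();print(s['position'],s['contact_force'],s['wrist_torque'])
E
```

```text
[463.53119772 318.41570088  95.93813909] [-1.15981316  0.50572165  6.5535424 ] [ 0.01711192  0.41429097 -0.05124033]
```

apply_moves(plan=[1,0,0,-0.0002,-7,1,0,0,-0.0003,-14,1,0,0,-0.0005,-21,1,0,0,-0.0006,-28,1,0,0,-0.0008,-35,1,0,0,-0.0009,-42,1,0,0,-0.0011,-49,1,0,0,-0.0012,-56])

```text
clock: 5.63
position: [463.2, 318.3, 94.7]
ee_rot: [0.792, 0.611, 0.001, -0.0]
contact_force: [-2.3, -0.1, 6.3]
gripper_width: 72.6
```

```bash
cat > st.py <<'E'
from h import *
s=arm.read_state();q=s['ee_rot'];print(s['position'].round(1),s['contact_force'].round(1),s['wrist_torque'].round(3),'j6',s['joints'][5].round(3),'yaw',np.degrees(2*np.arctan2(q[1],q[0])).round(1),s['gripper_width'],s['clock'])
E
python3 st.py
```

```text
[463.2 318.3  94.7] [-2.3 -0.1  6.3] [0.035 0.774 0.164] j6 1.994 yaw 75.3 72.64497810623044 5.6333
```

The torque about z is 0.16 N m, the normal turning torque, so the lid follows. I'll continue the stroke.

apply_moves(plan=[1,0,0,-0.0002,-7,1,0,0,-0.0003,-14,1,0,0,-0.0005,-21,1,0,0,-0.0006,-28,1,0,0,-0.0008,-35,1,0,0,-0.0009,-42,1,0,0,-0.0011,-49,1,0,0,-0.0012,-56])

```text
clock: 6.3
position: [463.0, 318.5, 93.5]
ee_rot: [0.986, 0.167, 0.001, -0.001]
contact_force: [-3.4, 0.4, 6.0]
gripper_width: 73.1
```

```bash
python3 st.py; python3 - <<'E'
from h import *
im=shot('scene','s7');cv2.imwrite('pics/s7z.png',cv2.resize(cv2.imread('pics/s7.png')[170:340,300:460],None,fx=3.4,fy=3.4,interpolation=cv2.INTER_CUBIC))
E
```

```text
[463.  318.5  93.5] [-3.4  0.4  6. ] [0.299 0.964 0.117] j6 1.016 yaw 19.3 73.06726481594674 6.3
```

View pics/s7z.png

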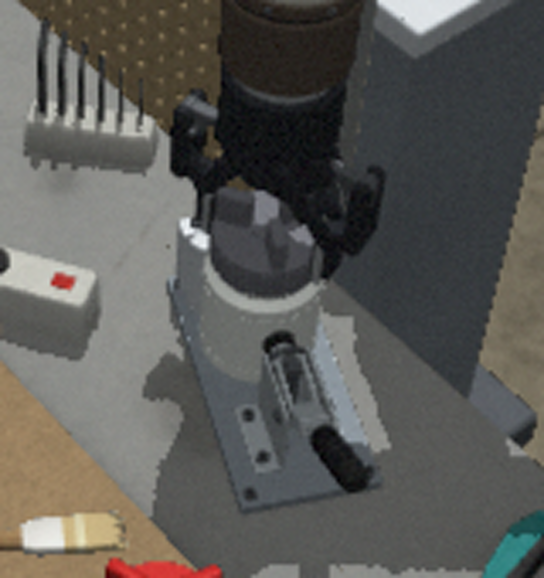

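The lid has turned with the gripper: the blades moved, while the jar and handle stayed put. I'll continue.

apply_moves(plan=[1,0,0,-0.0002,-7,1,0,0,-0.0003,-14,1,0,0,-0.0005,-21,1,0,0,-0.0006,-28,1,0,0,-0.0008,-35,1,0,0,-0.0009,-42,1,0,0,-0.0011,-49,1,0,0,-0.0012,-56])

```text
clock: 7.02
position: [463.1, 318.8, 92.3]
ee_rot: [0.949, -0.315, 0.0, -0.001]
contact_force: [-3.0, 1.1, 5.8]
gripper_width: 72.9
```

```bash
python3 st.py
```

```text
[463.1 318.8  92.3] [-3.   1.1  5.8] [0.389 0.989 0.171] j6 0.039 yaw -36.7 72.85268230987795 7.0167
```

apply_moves(plan=[1,0,0,-0.0002,-7,1,0,0,-0.0003,-14,1,0,0,-0.0005,-21,1,0,0,-0.0006,-28,1,0,0,-0.0008,-35,1,0,0,-0.0009,-42,1,0,0,-0.0011,-49,1,0,0,-0.0012,-56])

```text
clock: 7.68
position: [463.3, 319.1, 91.0]
ee_rot: [-0.69, 0.724, 0.0, 0.002]
contact_force: [-2.9, 1.1, 5.8]
gripper_width: 72.8
```

```bash
python3 st.py
```

```text
[463.3 319.1  91. ] [-2.9  1.1  5.8] [0.414 0.717 0.207] j6 -0.939 yaw 267.3 72.80749135140317 7.6833
```

apply_moves(plan=[1,0,0,-0.0002,-7,1,0,0,-0.0003,-14,1,0,0,-0.0005,-21,1,0,0,-0.0006,-28,1,0,0,-0.0008,-35,1,0,0,-0.0009,-42,1,0,0,-0.0011,-49,1,0,0,-0.0012,-56])

```text
clock: 8.35
position: [463.6, 318.9, 89.8]
ee_rot: [-0.27, 0.963, 0.001, 0.002]
contact_force: [-0.2, 1.2, 4.9]
gripper_width: 72.8
```

```bash
python3 st.py
```

```text
[463.6 318.9  89.8] [-0.2  1.2  4.9] [0.291 0.39  0.171] j6 -1.916 yaw 211.3 72.77845843451045 8.35
```

apply_moves(plan=[1,0,0,-0.0002,-7,1,0,0,-0.0003,-14,1,0,0,-0.0005,-21,1,0,0,-0.0006,-28,1,0,0,-0.0008,-35,1,0,0,-0.0009,-42,1,0,0,-0.0011,-49,1,0,0,-0.0012,-56])

```text
clock: 9.02
position: [463.7, 318.6, 88.6]
ee_rot: [0.214, 0.977, 0.001, 0.001]
contact_force: [-0.9, -0.1, 5.0]
gripper_width: 72.8
```

```bash
python3 st.py
```

```text
[463.7 318.6  88.6] [-0.9 -0.1  5. ] [0.061 0.237 0.163] j6 -2.893 yaw 155.3 72.79670697166495 9.0167
```

336° are done and the torque is still free running. I'll open, wind back 280° in place, and regrip.

apply_moves(plan=[-1,0,0,0,0,-1,0,0,0,0,-1,0,0,0,0,-1,0,0,0,7,-1,0,0,0,14,-1,0,0,0,21,-1,0,0,0,28,-1,0,0,0,35])

```text
clock: 9.68
position: [462.7, 317.4, 86.8]
ee_rot: [-0.096, 0.995, -0.0, -0.0]
contact_force: [-0.8, 0.5, 0.2]
gripper_width: 85.4
```

```bash
python3 st.py
```

```text
[462.7 317.4  86.8] [-0.8  0.5  0.2] [-0.011 -0.03   0.027] j6 -2.269 yaw 191.0 85.44119055533879 9.6833
```

apply_moves(plan=[-1,0,0,0,7,-1,0,0,0,14,-1,0,0,0,21,-1,0,0,0,28,-1,0,0,0,35,-1,0,0,0,42,-1,0,0,0,49,-1,0,0,0,56])

```text
clock: 10.35
position: [462.7, 317.4, 86.8]
ee_rot: [-0.552, 0.834, -0.0, -0.0]
contact_force: [-0.4, -0.2, -0.2]
gripper_width: 85.5
```

apply_moves(plan=[-1,0,0,0,7,-1,0,0,0,14,-1,0,0,0,21,-1,0,0,0,28,-1,0,0,0,35,-1,0,0,0,42,-1,0,0,0,49,-1,0,0,0,56])

```text
clock: 11.02
position: [462.7, 317.4, 86.8]
ee_rot: [0.879, -0.477, -0.0, 0.0]
contact_force: [0.2, -0.2, 0.5]
gripper_width: 85.1
```

apply_moves(plan=[-1,0,0,0,7,-1,0,0,0,14,-1,0,0,0,21,-1,0,0,0,28,-1,0,0,0,35,-1,0,0,0,42,-1,0,0,0,49,-1,0,0,0,56])

```text
clock: 11.68
position: [462.7, 317.4, 86.8]
ee_rot: [1.0, -0.009, -0.0, 0.0]
contact_force: [-0.6, 0.2, -0.5]
gripper_width: 85.3
```

apply_moves(plan=[-1,0,0,0,7,-1,0,0,0,14,-1,0,0,0,21,-1,0,0,0,28,-1,0,0,0,35,-1,0,0,0,42,-1,0,0,0,49,-1,0,0,0,56])

```text
clock: 12.35
position: [462.7, 317.4, 86.8]
ee_rot: [0.887, 0.462, -0.0, 0.0]
contact_force: [0.5, 0.5, 0.1]
gripper_width: 85.3
```

```bash
python3 st.py
```

```text
[462.7 317.4  86.8] [0.5 0.5 0.1] [ 0.065  0.003 -0.003] j6 1.641 yaw 55.0 85.25351394206234 12.35
```

apply_moves(plan=[-1,0.0007,0.0009,0.001,7,-1,0.0007,0.0009,0.001,14,-1,0.0007,0.0009,0.001,21,-1,0.0007,0.0009,0.001,28,-1,0.0007,0.0009,0.001,35,-1,0.0007,0.0009,0.001,42,-1,0.0007,0.0009,0.001,49,-1,0.0007,0.0009,0.001,49])

```text
clock: 13.02
position: [463.4, 318.3, 87.8]
ee_rot: [0.617, 0.787, -0.0, -0.0]
contact_force: [0.2, -0.0, -0.2]
gripper_width: 85.3
```

apply_moves(plan=[1,0,0,0,0,1,0,0,0,0,1,0,0,0,0,1,0,0,0,0,1,0,0,0,0])

```text
clock: 13.43
position: [463.3, 318.4, 88.4]
ee_rot: [0.619, 0.785, -0.0, -0.0]
contact_force: [-2.9, -1.1, 4.4]
gripper_width: 72.8
```

```bash
python3 st.py
```

```text
[463.3 318.4  88.4] [-2.9 -1.1  4.4] [-0.262  0.706 -0.085] j6 2.487 yaw 103.5 72.80455588148673 13.4333
```

apply_moves(plan=[1,0,0,-0.0002,-7,1,0,0,-0.0003,-14,1,0,0,-0.0005,-21,1,0,0,-0.0006,-28])

```text
clock: 13.77
position: [463.2, 318.4, 87.8]
ee_rot: [0.792, 0.61, -0.0, 0.0]
contact_force: [-2.6, -0.7, 4.5]
gripper_width: 72.9
```

```bash
python3 st.py
```

```text
[463.2 318.4  87.8] [-2.6 -0.7  4.5] [-0.172  0.945  0.111] j6 1.993 yaw 75.2 72.93608923025018 13.7667
```

apply_moves(plan=[1,0,0,-0.0002,-7,1,0,0,-0.0003,-14,1,0,0,-0.0005,-21])

```text
clock: 14.02
position: [463.1, 318.4, 87.3]
ee_rot: [0.89, 0.456, -0.0, 0.0]
contact_force: [-3.4, -0.2, 6.0]
gripper_width: 72.4
```

```bash
python3 st.py
```

```text
[463.1 318.4  87.3] [-3.4 -0.2  6. ] [-0.107  1.111  0.124] j6 1.627 yaw 54.2 72.35778267488686 14.0167
```

apply_moves(plan=[1,0,0,-0.0002,-7,1,0,0,-0.0003,-14])

```text
clock: 14.18
position: [463.1, 318.5, 87.0]
ee_rot: [0.939, 0.344, -0.0, 0.0]
contact_force: [-3.5, -0.0, 5.7]
gripper_width: 72.8
```

```bash
python3 st.py
```

```text
[463.1 318.5  87. ] [-3.5 -0.   5.7] [-0.031  1.098  0.122] j6 1.382 yaw 40.2 72.78919046519012 14.1833
```

apply_moves(plan=[1,0,0,-0.0002,-7,1,0,0,-0.0003,-14])

```text
clock: 14.35
position: [463.0, 318.6, 86.7]
ee_rot: [0.974, 0.227, -0.0, 0.0]
contact_force: [-3.8, 0.4, 5.4]
gripper_width: 73.1
```

```bash
python3 st.py
```

```text
[463.  318.6  86.7] [-3.8  0.4  5.4] [0.04  1.108 0.178] j6 1.138 yaw 26.2 73.06816084839028 14.35
```

apply_moves(plan=[1,0,0,-0.0002,-7,1,0,0,-0.0003,-14])

```text
clock: 14.52
position: [463.0, 318.6, 86.4]
ee_rot: [0.994, 0.106, -0.0, -0.0]
contact_force: [-3.8, 0.1, 5.9]
gripper_width: 72.4
```

```bash
python3 st.py
```

```text
[463.  318.6  86.4] [-3.8  0.1  5.9] [0.04  1.122 0.322] j6 0.894 yaw 12.2 72.36961822334197 14.5167
```

apply_moves(plan=[1,0,0,-0.0002,-7,1,0,0,-0.0003,-14])

```text
clock: 14.68
position: [463.1, 318.7, 86.3]
ee_rot: [1.0, -0.015, -0.0, 0.0]
contact_force: [-4.3, 0.1, 7.0]
gripper_width: 72.8
```

```bash
python3 st.py
```

```text
[463.1 318.7  86.3] [-4.3  0.1  7. ] [0.08  1.359 0.552] j6 0.651 yaw -1.7 72.75721567241072 14.6833
```

apply_moves(plan=[1,0,0,-0.0002,-7,1,0,0,-0.0003,-14])

```text
clock: 14.85
position: [463.1, 318.8, 86.3]
ee_rot: [0.991, -0.136, 0.0, 0.0]
contact_force: [-4.5, 0.7, 7.1]
gripper_width: 73.0
```

```bash
python3 st.py
```

```text
[463.1 318.8  86.3] [-4.5  0.7  7.1] [0.047 1.52  1.106] j6 0.407 yaw -15.6 73.03301548418041 14.85
```

The torque climbed 0.18, 0.32, 0.55, 1.11 N m: the seal was met and the lid is tight. I'll hold, then release and look.

apply_moves(plan=[1,0,0,0,0,1,0,0,0,0,1,0,0,0,0,1,0,0,0,0])

```text
clock: 15.18
position: [463.1, 318.8, 86.3]
ee_rot: [0.991, -0.133, 0.0, 0.0]
contact_force: [-5.0, 0.1, 7.8]
gripper_width: 72.7
```

```bash
python3 st.py; python3 - <<'E'
from h import *
im=shot('scene','s8');cv2.imwrite('pics/s8z.png',cv2.resize(cv2.imread('pics/s8.png')[170:340,300:460],None,fx=3.4,fy=3.4,interpolation=cv2.INTER_CUBIC))
E
```

```text
[463.1 318.8  86.3] [-5.   0.1  7.8] [0.002 1.408 0.679] j6 0.413 yaw -15.3 72.73354550249674 15.1833
```

View pics/s8z.png

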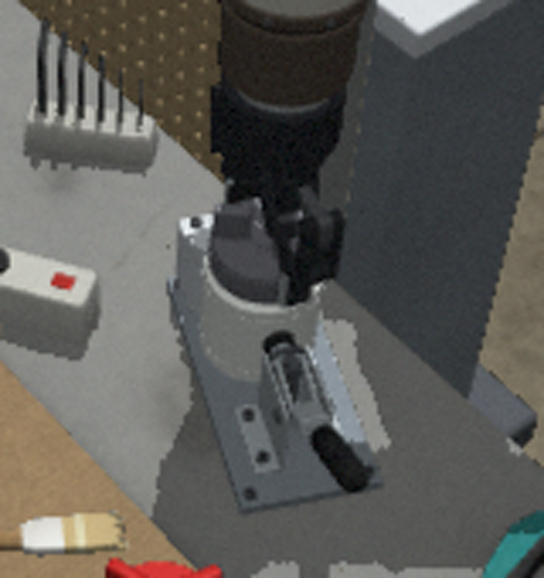

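The held torque is 0.68 N m, above the 0.6 that counts as firmly tight. I'll open and lift straight off.

apply_moves(plan=[-1,0,0,0,0,-1,0,0,0,0,-1,0,0,0,0,-1,0,0,0.02,0,-1,0,0,0.05,0,-1,0,0,0.085,0,-1,0,0,0.12,0,-1,0,0,0.15,0])

```text
clock: 15.9
position: [464.0, 318.6, 237.7]
ee_rot: [0.991, -0.135, 0.001, -0.001]
contact_force: [-0.5, 0.2, 0.3]
gripper_width: 85.6
```

apply_moves(plan=[-1,0.005,0.035,0.01,0,-1,0.01,0.07,0.01,0,-1,0.015,0.11,0.01,0,-1,0.02,0.14,0.01,0,-1,0.02,0.17,0.01,0,-1,0.02,0.17,0.01,0])

```text
clock: 16.4
position: [483.3, 493.0, 242.8]
ee_rot: [0.991, -0.133, -0.0, 0.0]
contact_force: [0.1, -0.1, -0.6]
gripper_width: 85.4
```

```bash
python3 st.py; python3 - <<'E'
from h import *
im=shot('scene','s9');cv2.imwrite('pics/s9z.png',cv2.resize(cv2.imread('pics/s9.png')[170:340,300:460],None,fx=3.4,fy=3.4,interpolation=cv2.INTER_CUBIC))
im=shot('top','t9')
w=pts(im);d=w[...,:2]-np.array([463.5,318.3]);r=np.hypot(*d.transpose(2,0,1))
k=(w[...,2]>105)&(w[...,2]<122)&(r<42);print(k.sum(),cv2.minEnclosingCircle(w[k][:,:2].astype(np.float32)),np.median(w[k],0))
p=w[k];print(np.linalg.lstsq(np.c_[p[:,:2]-p[:,:2].mean(0),np.ones(len(p))],p[:,2],rcond=None)[0])
for n in('top0','t9'):
    I=dict(np.load(n+'.npz'));w=pts(I)
    for nm,c in(('timer',(238,320)),('hex',(295,375))):
        v,u=c;k=np.zeros((480,640),bool);k[v-35:v+35,u-40:u+40]=1;k&=(w[...,2]>25)&(w[...,2]<100)&(w[...,1]<250);print(n,nm,k.sum(),np.median(w[k],0).round(1))
E
```

```text
[483.3 493.  242.8] [ 0.1 -0.1 -0.6] [-0.061 -0.038 -0.011] j6 0.275 yaw -15.3 85.39375645598606 16.4
828 ((463.4035949707031, 318.3479309082031), 37.79484939575195) [463.31374807 320.08076553 116.28600248]
[-4.77176058e-03  3.53045622e-03  1.16131511e+02]
top0 timer 965 [575.9 196.6  45.4]
top0 hex 657 [435.9  90.   31.9]
t9 timer 957 [576.3 196.6  45.2]
t9 hex 659 [435.9  89.9  31.9]
```

View pics/s9z.png

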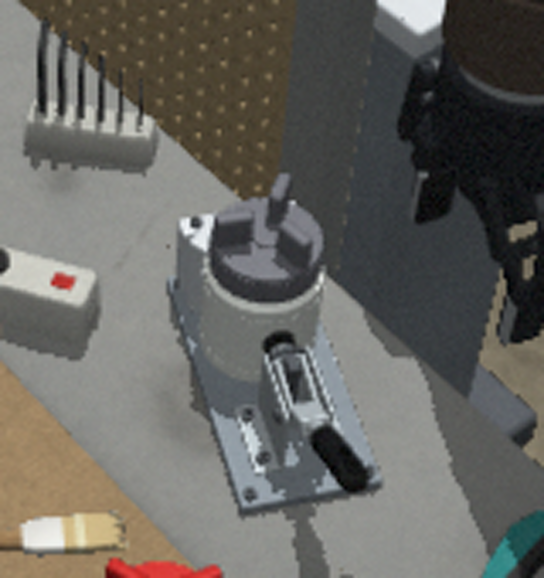

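The lid's disc top is at z 116.2, so the skirt edge is 80.7 mm above the jar's base. That is what 0.3 rad of seal squeeze should give. The lid is level, the handle is locked, and the bystanders haven't moved. I'll hand in the job.

```bash
python3 -c "
from bench import arm
print(arm.job_done())"
```

```text
the job is handed in; nothing more can be done
None
```

The jar is clamped and its lid is screwed down tight; I handed the job in at about 16.5 s. No verdict was reported.

**What I did:** I pushed the clamp handle over to its stop with closed fingers. Then I gripped the lid by its skirt and turned it clockwise in two strokes, 455° of gripper rotation in all.

**Last checks:**
- **Handle:** its top edge slopes about 28° above level, so it is on its stop. The jar moved about 4.6 mm into the V. The foot force could not be read directly.
- **Lid torque:** about 0.15 N m while running free, then 0.32, 0.55 and 1.1 at the peak. It read 0.68 N m when held still, above the 0.6 that counts as firmly tight.
- **Lid height:** the disc dropped from 125.6 to 116.2 mm, which puts the skirt edge at about 80.7 mm in the jar's frame. That is below the 81 mm limit by less than the roughly 2 mm calibration error, so the torque is the stronger evidence.
- **Jar and bystanders:** the lid is level within about 0.4° and its axis stayed at (463.4, 318.3). The hex key stand and timer box moved less than 0.5 mm.

**A small disagreement:** the measured drop of 9.4 mm corresponds to about 421° of thread, not 455°. That is within the depth error, or the pads slipped slightly at the final torque peak. I did not measure the blade's angle in the jar's frame, and relied on the torque instead.

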